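# Fetch the head from behind the figures

### The arm

A 7-joint arm with a two-finger parallel gripper is mounted at the origin on the work surface. World frame = base frame: x ahead of the robot, y to its left, z up, the work surface at z = 0. Lengths are in m, angles in rad, forces in N, time in s.
With the tool pointing down it reaches from about 0.35 to 0.9 m from the base axis. Payload 19.9 kg.
Tool frame: the origin (TCP) lies on the centre line of the jaws, within the pads' length; the fingertips stand 11 mm ahead of it and the grasp point (between the pads) lies 8 mm behind it; z points along the fingers, y is the line along which they close (so a half turn about z gives the same grasp; the last joint's range is limited). The gripper opens to 94 mm and grips with 3 to 60 N. Pads are 16 mm wide; open, the fingers measure 119 mm over their backs; the gripper's body (75 mm by 177 mm) begins 78 mm behind the grasp point.
Start: joints at [-1.276, 0.417, -0.01, 1.614, 0.005, 1.111, -0.053], TCP at [0.206, 0.59, 0.216] pointing down, gripper open.
Joint ranges: [-2.81, 2.81], [-0.39, 2.02], [-1.27, 1.25], [0.06, 2.57], [-1.19, 4.33], [0.19, 2], [-2.82, 2.82]. Speed limits (rad/s): [1.89, 1.89, 2.39, 2.39, 3.01, 3.01, 3.01].

### API

Orientations are given as a unit quaternion [x, y, z, w].
In Python, from bench import manip, vision gives the robot as it stands. The module is installed in compiled form; this text tells all that it offers.
- The arm moves only by the tool carry_out, never from a script. Its argument "commands" is text: rows parted by semicolons, each of 5 numbers parted by spaces: the shift along the tool's x, y, z in mm, then the turn about the tool's z in degrees, then the finger opening in mm, from 0 to 94. A call has 1 to 10 rows; each row shifts and turns the commanded pose from where the row before left it, along the tool's axes as they then stand; what a row does not reach is not made up. A row lasts 1/12 s, in which the tool goes at most 41.7 mm and 7.16 degrees, less where a joint would pass 70% of its speed; a pose out of reach is approached as far as the arm can. A call is refused whole if a number of a shift passes 41.7 or a number of a turn 7.16, either way. A call with a gripper value outside its range is refused whole. The fingers move at their own pace and stop on an object; "squeeze" is the grip in N (left out, the last holds). Time passes only in rows, so rows that do not move let the fingers close. It gives the time, the measured TCP pose, the force, the opening and the grip force at its end, in the units of the state.
- manip.sense(): the state, without advancing time (a new reading comes with each control period).
- vision.grab_frame(name): name is "scene" or "top"; returns a dict with "img" (420x560x3 uint8, red, green, blue), "z_map" (420x560 float32, m along the optical axis (not along the pixel's ray), 0 where there is no reading), "camera_matrix" (3x3 intrinsics, pixels), "world_from_camera" (4x4, takes a point from camera to world coordinates). Camera axes: x right, y up, looking along -z (the intrinsics and any distortion apply to the point x, -y, -z); pixel columns grow to the right and rows downward; lengths in m; the calibration is good to about 2 mm. A picture is of the moment at which its call begins.
- manip.finish_job(): hands the job in; it is judged then, once.
The state is a dict: "time": time; "joint_positions": joint angles; "dq": joint speeds; "joint_efforts": joint torques, N m; "ee_pos": TCP position; "orientation": TCP orientation; "wrist_force": force on the tool from outside, world axes, zero at the start; "torque": the same for the moment, N m; "width": opening from 0.0 (shut) to 1.0 (fully open); "finger_force": force on a finger pad.
Only numpy, scipy, OpenCV 4.12 (cv2) and the standard library are available. Lean on these libraries where they do the work, as an engineer would, in place of code of your own. Each camera call takes 0.05 s, during which the arm holds its last target. There are 200 camera calls.

### The job

The small terracotta head at the back of the pine drying shelf is wanted on the banding wheel. Stand the three figures in front of it aside on the ware board, set the head upright in the middle of the wheel, and then put each figure back on the shelf just where it stood. The pieces are brittle, so let none of them drop or tip over, and leave the spray bottle, the tool jar and the loop tool where they are.

Things in the scene. Friction and masses are not known exactly. Their poses are not given: they have to be found in the camera images.
- coat_man: Terracotta figure of a standing man in a long coat, 170 mm tall, 0.2 to 0.45 kg, on a round base 54 mm across. Origin: centre of the underside; z up, he faces -x, y across his shoulders. Coat with arms: 50 mm wide (y), 34 mm deep (x) from 58 to 134 mm above the origin; grip it across y. The three figures stand side by side in the shelf's front row, about 88 mm apart, in any order.
- torso: White plaster torso without head and arms, 165 mm tall, 0.2 to 0.45 kg, on a square plinth 50 mm wide. Origin: centre of the underside; z up, its chest faces -x, y across its shoulders. Chest: 50 mm wide (y), 34 mm deep (x) from 103 to 145 mm above the origin; grip it across y. The waist below (77 to 103 mm) is 36 mm wide. Stands in the shelf's front row.
- owl: Grey stoneware owl with two ear tufts, 150 mm tall, 0.19 to 0.4 kg, on a round base 52 mm across and 10 mm thick. Origin: centre of the underside; z up, it faces -x. The body is round, 46 mm across from 80 to 116 mm above the origin (grip it there), narrower below. Stands in the front row on the shelf.
- head: Small terracotta head (a face with nose and ears on a short neck), 76 mm tall, 0.12 to 0.26 kg. Origin: centre of the neck's flat underside (38 mm across); z up, the face to -x. Nearly round, 50 mm across from 40 to 56 mm above the origin (grip it there). It stands alone at the back of the shelf, about 54 mm behind the line of the figures, 30 mm in front of the back board.
- shelf: Low pine drying shelf, fixed: a board 170 mm deep (x) and 320 mm wide (y), its top 15 mm above the bench; a 10 mm thick back board (+x) and two end boards (+y, -y) reach 60 mm above the bench; front (-x) and top are open. Origin: centre of its underside, on the bench. The figures' row is at x = -34 mm, the head at x = +20 mm in its frame.
- ware_board: Plywood ware board on two battens, fixed, 320 mm long (x) and 150 mm wide (y), its flat empty top 22 mm above the bench. Origin: centre of its underside, on the bench. It lies on one side of the shelf (left or right), the banding wheel on the other.
- wheel_top (a point): Centre of the top face of the banding wheel, a grey cast-iron sculptor's turntable: a flat disc 180 mm across, 90 mm above the bench, on a spindle and foot. z up. The disc turns freely about its upright axis with a little friction; the foot is fixed.
- spray_bottle: Bystander: white spray bottle with a blue trigger head, 185 mm tall, 66 mm across, at the far side of the bench. Origin: centre of its underside.
- tool_jar: Bystander: white ceramic jar 80 mm across and 98 mm high holding modelling tools that reach 216 mm, at the far side of the bench. Origin: centre of its underside.
- loop_tool: Bystander: wooden modelling tool with a brass wire loop at each end, 210 mm long (y), 10 mm high, lying on the bench between the robot and the shelf. Origin: centre of its underside.
There are look-alikes about, which are no part of the job. Leave any blue, green or pink look-alike of the coat_man alone.

How it is judged:
On the way, in this order (a step that is already met when the one before it is completed fails the run):
1. all three figures stand upright and released on the ware board (x of coat_man in the frame of ware_board between -0.155 and 0.155 m and y of coat_man in the frame of ware_board between -0.07 and 0.07 m and z of coat_man in the frame of ware_board between 0.018 and 0.028 m and angle between each of coat_man, torso, owl's own z axis and vertical below 0.1 rad and linear speed of each of coat_man, torso, owl below 0.03 m/s and contact force between the fingers and coat_man below 0.05 N and x of torso in the frame of ware_board between -0.155 and 0.155 m and y of torso in the frame of ware_board between -0.07 and 0.07 m and z of torso in the frame of ware_board between 0.018 and 0.028 m and contact force between the fingers and torso below 0.05 N and x of owl in the frame of ware_board between -0.155 and 0.155 m and y of owl in the frame of ware_board between -0.07 and 0.07 m and z of owl in the frame of ware_board between 0.018 and 0.028 m and contact force between the fingers and owl below 0.05 N), for 0.2 s.
2. the head stands upright and released in the middle of the banding wheel (horizontal distance between head and wheel_top below 0.012 m and z of head in the frame of wheel_top between -0.004 and 0.005 m and angle between head's own z axis and vertical below 0.1 rad and linear speed of head below 0.02 m/s and contact force between the fingers and head below 0.05 N), for 0.2 s.
At the end, for the whole second after the job is handed in: The head stands upright on the banding wheel within 12 mm of its centre, each of the three figures stands upright on the shelf within 15 mm of where it stood at the start, and all are released and at rest (all of step 2 and distance of each of coat_man, torso, owl from where it was at the start of the episode below 0.015 m and angle between each of coat_man, torso, owl's own z axis and vertical below 0.1 rad and linear speed of each of coat_man, torso, owl below 0.02 m/s); the robot touches nothing.
It fails at once if a piece is tipped over (more than 0.5 rad from upright) (angle between any of coat_man, torso, owl, head's own z axis and vertical above 0.5 rad).
It fails at once if a piece is dropped (falls freely faster than 0.6 m/s, that is from some 20 mm) ((linear speed of coat_man above 0.6 m/s and contact force between the fingers and coat_man below 0.05 N) or (linear speed of torso above 0.6 m/s and contact force between the fingers and torso below 0.05 N) or (linear speed of owl above 0.6 m/s and contact force between the fingers and owl below 0.05 N) or (linear speed of head above 0.6 m/s and contact force between the fingers and head below 0.05 N)).
It fails at once if a bystander is moved more than 20 mm (distance of any of spray_bottle, tool_jar, loop_tool from where it was at the start of the episode above 0.02 m).
It also fails if it takes over 144 s, if anything falls off the work surface, if the arm or the gripper's body presses on something with over 40 N, if the wrist force passes 120 N, or if a joint passes its speed limit or range.

## Working session

There is one attempt and no reset: what is moved stays moved. The work goes in short steps, Python scripts to look and compute and a tool call to move; the robot and the scene stay as the last step left them, time stands still between calls to the robot, and variables do not carry over. Pictures are saved under pics/ and viewed, at most 14 in all, crops included, and the job is handed in when it is done.

Besides the shell and the picture viewer there is one more tool, called as name(argument=value, ...) on one line, values as JSON. carry_out: Moves the arm, as the interface text tells. Its arguments: {"type":"object","properties":{"commands":{"type":"string"},"squeeze":{"type":"number"}},"required":["commands"]}

```bash
mkdir -p pics
python3 - <<'E'
from bench import manip, vision
import cv2, numpy as np
for n in ("scene","top"):
    f=vision.grab_frame(n); cv2.imwrite(f"pics/{n}0.png",f["img"][:,:,::-1]); np.savez(f"{n}0.npz",**f)
    print(n,f["camera_matrix"].round(1).tolist(),f["world_from_camera"].round(3).tolist())
s=manip.sense(); print(s)
E
```

```text
scene [[414.8, 0.0, 286.3], [0.0, 414.8, 208.0], [0.0, 0.0, 1.0]] [[0.875, -0.353, 0.331, 0.911], [0.484, 0.617, -0.621, -0.632], [0.015, 0.704, 0.71, 0.8], [0.0, 0.0, 0.0, 1.0]]
top [[459.3, 0.0, 278.3], [0.0, 459.3, 219.0], [0.0, 0.0, 1.0]] [[0.004, 0.972, -0.233, 0.345], [-1.0, 0.003, -0.003, -0.002], [-0.002, 0.233, 0.972, 1.036], [0.0, 0.0, 0.0, 1.0]]
{'time': 0.1, 'joint_positions': array([-1.27648581,  0.41791537, -0.01029869,  1.61405392,  0.00472115,
        1.11069649, -0.05300126]), 'dq': array([-0.00090263, -0.0013313 ,  0.00039054, -0.00198958,  0.00098568,
        0.00058594, -0.00084362]), 'joint_efforts': array([ 3.50962116e-03, -8.52576184e+01,  6.41686488e-01, -4.26692748e+01,
       -4.87363280e-02,  1.65000488e-02, -7.15750190e-06]), 'ee_pos': array([0.20587767, 0.58980329, 0.21591243]), 'orientation': array([ 1.67111527e-01,  9.85937859e-01, -5.23865036e-04, -3.61684269e-05]), 'wrist_force': array([ 0.65131989, -0.46295293,  0.53010766]), 'torque': array([-0.01553585,  0.01795946, -0.04618548]), 'finger_force': 0.0, 'width': 1.0006972880766276}
```

View pics/scene0.png

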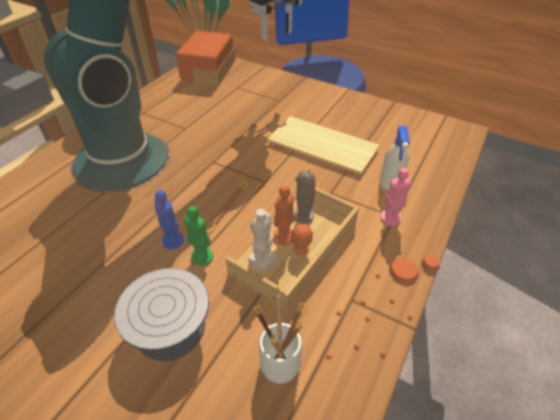

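View pics/top0.png

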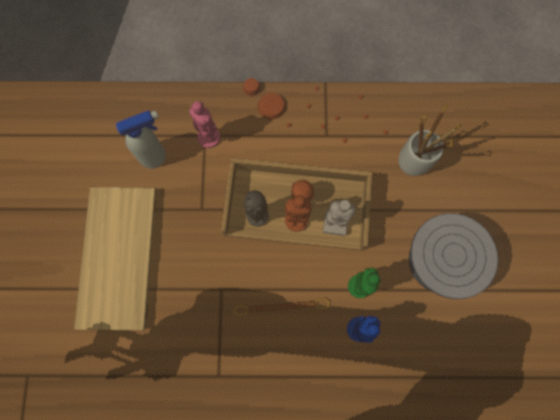

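The views show the front row, from +y to -y: owl (top px 256,208), coat man (298,210) and torso (340,215). The head is behind at (302,189), the ware board at left (118,258), the wheel at right (454,255), and the green and blue look-alikes in front right.

```bash
cat > h.py <<'E'
import numpy as np, cv2
def cloud(f):
    K=f["camera_matrix"];T=f["world_from_camera"];z=f["z_map"].astype(float)
    v,u=np.mgrid[0:z.shape[0],0:z.shape[1]]
    p=np.stack([(u-K[0,2])/K[0,0]*z,-(v-K[1,2])/K[1,1]*z,-z],-1)
    w=p@T[:3,:3].T+T[:3,3]; w[z<=0]=np.nan
    return w
def box(P,lo,hi): return P[np.all((P>lo)&(P<hi),-1)]
E
python3 - <<'E'
from h import *
C={n:cloud(np.load(n+"0.npz")) for n in("scene","top")}
I={n:np.load(n+"0.npz")["img"] for n in C}
for n,c in C.items():
    print(n,"bench z",np.nanmedian(c[200:340,200:330,2]) if n=="top" else '')
for (u,v) in [(118,258),(454,255),(256,208),(298,210),(340,215),(302,189),(365,283),(365,329),(280,305),(140,145),(420,152),(205,125)]:
    print((u,v),C["top"][v,u].round(3))
for n,c in C.items():
    z=c[...,2]
    hsv=cv2.cvtColor(I[n],cv2.COLOR_RGB2HSV)
    def comp(m,mn=60):
        k,l,s,_=cv2.connectedComponentsWithStats(m.astype(np.uint8))
        return [c[l==i] for i in range(1,k) if s[i,4]>mn]
    for nm,lo,hi in(("board",.014,.03),("wheel",.08,.1),("shelfrim",.052,.066)):
        for P in comp((z>lo)&(z<hi),150):
            r=cv2.minAreaRect((P[:,:2]*1000).astype(np.float32)); print(n,nm,len(P),np.array(r[0]).round(1),np.array(r[1]).round(1),round(r[2],1),"z",np.median(P[:,2]).round(4))
E
```

```text
scene bench z 
top bench z 0.0007494535139850322
(118, 258) [0.497 0.357 0.022]
(454, 255) [ 0.496 -0.365  0.09 ]
(256, 208) [0.579 0.045 0.152]
(298, 210) [ 0.577 -0.039  0.145]
(340, 215) [ 0.565 -0.122  0.151]
(302, 189) [ 0.638 -0.05   0.09 ]
(365, 283) [ 0.433 -0.169  0.135]
(365, 329) [ 0.346 -0.166  0.135]
(280, 305) [ 0.396 -0.004  0.01 ]
(140, 145) [0.726 0.297 0.119]
(420, 152) [ 0.732 -0.316  0.069]
(205, 125) [0.778 0.162 0.107]
scene board 191 [-1.1000e+00  1.4119e+03] [313.3  31.2] 44.5 z 0.022
scene board 414 [ 787.7 1831.5] [600.6  40.1] 0.1 z 0.0214
scene board 219 [-53.  582.5] [270.  137.1] 70.8 z 0.0222
scene board 3107 [505.8 365.1] [156.7 320.5] 89.7 z 0.0229
scene board 847 [ 28.1 -17.8] [228.6 177.5] 54.0 z 0.0175
scene board 3086 [612.9 -24.3] [282.7 144.3] 83.6 z 0.0165
scene board 273 [707.  -52.2] [314.6  16.4] 81.3 z 0.0218
scene board 179 [930.3  69.6] [36.1 37.7] 31.7 z 0.0197
scene board 386 [880.6  20.1] [57.6 59.7] 17.6 z 0.0159
scene board 184 [ 591.4 -196.6] [  4.2 137.9] 83.8 z 0.0219
scene board 219 [ 541.4 -393. ] [98.3 28. ] 56.7 z 0.0158
scene
[... 456 characters left out ...]
 z 0.0592
scene shelfrim 229 [-55.2 580.1] [264.7 131.3] 71.3 z 0.0583
scene shelfrim 264 [ 45. -25.] [170.7  75.5] 58.7 z 0.0612
scene shelfrim 842 [646.2 -42.5] [321.7 127.6] 84.6 z 0.0601
scene shelfrim 324 [ 593.3 -192.4] [ 12.5 141.1] 84.2 z 0.0599
top board 165 [928.4  68.8] [35.9 36.1] 66.8 z 0.0183
top board 272 [878.5  20.4] [56.5 57.2] 20.3 z 0.0155
top board 4701 [617.8 -41.2] [317.2 162.3] 84.1 z 0.0159
top board 9638 [504.1 363.4] [152.3 320.4] 89.5 z 0.0219
top wheel 301 [ 729.1 -314.2] [78.9 59.6] 49.8 z 0.0929
top wheel 276 [644.1 -52.3] [43. 40.] 77.6 z 0.0874
top wheel 5843 [ 497.6 -365.3] [178.4 179.2] 12.9 z 0.09
top shelfrim 1400 [622.2 -41.6] [320.4 171.3] 84.2 z 0.0592
```

Run:
```python
from h import *
P=np.concatenate([cloud(np.load(n+"0.npz")).reshape(-1,3) for n in("scene","top")]); P=P[~np.isnan(P[:,0])]
L=np.repeat([0,1],[0,0])
def fit(Q,R):
    from scipy.optimize import least_squares
    return least_squares(lambda p:np.hypot(*(Q[:,:2]-p).T)-R,Q[:,:2].mean(0),loss="soft_l1",f_scale=.002).x.round(4)
g={"owl":(.597,.049),"coat":(.588,-.038),"torso":(.579,-.126),"head":(.642,-.046)}
def near(c,a,b,r=.042): 
    Q=P[(P[:,2]>a)&(P[:,2]<b)]; return Q[np.hypot(*(Q[:,:2]-c).T)<r]
def rect(Q):
    r=cv2.minAreaRect((Q[:,:2]*1000).astype(np.float32));return [np.array(x).round(1) for x in r]
Q=near(g["owl"],.097,.129);print("owl",len(Q),fit(Q,.023),rect(Q)); Q=near(g["owl"],.018,.024);print("owl base",len(Q),fit(Q,.026))
for a,b in((.03,.04),(.042,.052),(.055,.071)):
    Q=near(g["head"],a,b,.034);
    if len(Q)>9:print("head",a,len(Q),fit(Q,{.03:.019,.042:.019,.055:.025}[a]),rect(Q))
Q=near(g["coat"],.08,.145,.036);print("coat",len(Q),rect(Q)); Q=near(g["coat"],.017,.022,.034);print("base",len(Q),fit(Q,.027))
Q=near(g["coat"],.165,.19,.036);print("coat top",len(Q),rect(Q))
for a,b in((.12,.157),(.018,.03),(.165,.185)):
    Q=near(g["torso"],a,b,.042);print("torso",a,len(Q),rect(Q))
```

```text
owl 258 [0.5989 0.0507] [array([598.3,  45.9]), array([40.6, 48. ]), np.float64(70.5)]
owl base 118 [0.5999 0.0514]
head 0.03 19 [ 0.6412 -0.0439] [array([648.1, -60.3]), array([19.1,  5.5]), np.float64(24.3)]
head 0.055 105 [ 0.6429 -0.0503] [array([646.9, -52.7]), array([50.4, 44.3]), np.float64(84.1)]
coat 646 [array([588.8, -40.1]), array([54.1, 39.9]), np.float64(86.6)]
base 63 [ 0.5882 -0.0391]
coat top 252 [array([588.3, -39.6]), array([25.2, 24.1]), np.float64(51.3)]
torso 0.12 364 [array([ 579.4, -127. ]), array([49.1, 38.2]), np.float64(83.7)]
torso 0.018 152 [array([ 580.8, -128.2]), array([74.5, 74.1]), np.float64(5.3)]
torso 0.165 223 [array([ 581.7, -126.5]), array([23.1, 33. ]), np.float64(20.8)]
```

Run:
```python
import numpy as np,cv2
a=np.load("scene0.npz")["img"][150:290,220:360,::-1]; b=np.load("top0.npz")["img"][150:290,220:360,::-1]
cv2.imwrite("pics/crop.png",cv2.resize(np.hstack([a,b]),(800,400),interpolation=cv2.INTER_CUBIC))
```

```text
(no output)
```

View pics/crop.png

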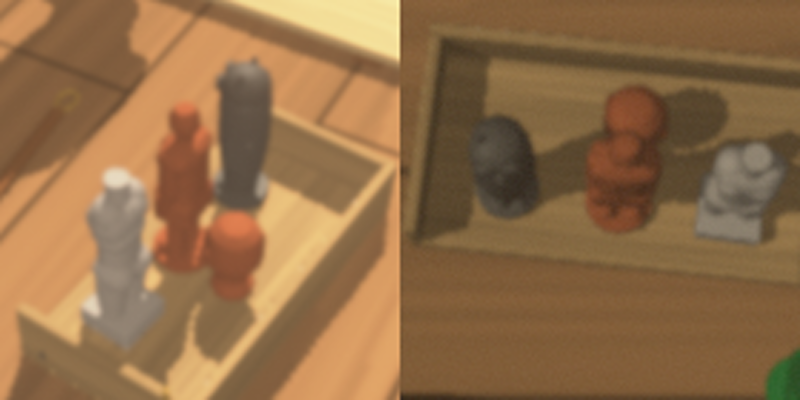

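carry_out(commands="0 0 -20 -6.7 74;0 0 -20 -6.7 74;-12 -12 -10 0 74;-25 -28 0 0 74;-25 -28 0 0 74;-25 -28 0 0 74;-25 -28 0 0 74;-25 -28 0 0 74;-25 -28 0 0 74;-25 -28 0 0 74", squeeze=15)

```text
time: 0.93
ee_pos: [0.3715, 0.3624, 0.2664]
orientation: [0.051, 0.999, -0.0, -0.0]
wrist_force: [1.2, -0.0, 0.1]
width: 0.784
finger_force: 0.0
```

```bash
cat > go.py <<'E'
# usage: go.py x y z [yaw_deg of tool y]
import sys,numpy as np
from bench import manip
from scipy.spatial.transform import Rotation as R
s=manip.sense(); r=R.from_quat(s["orientation"]); t=np.array(list(map(float,sys.argv[1:4])))
M=r.as_matrix(); yaw=np.degrees(np.arctan2(M[1,1],M[0,1]))
print("t",s["time"],"pos",s["ee_pos"].round(4),"yaw",yaw.round(2),"tilt",np.degrees(np.arccos(-M[2,2])).round(2),"w",round(s["width"]*94,1),"F",s["finger_force"],s["wrist_force"].round(1))
print("shift mm",(M.T@(t-s["ee_pos"])*1000).round(1), "turn",round(-(float(sys.argv[4])-yaw),2) if len(sys.argv)>4 else "")
E
python3 go.py .599 .050 .26 84.2
```

```text
t 0.9333 pos [0.3715 0.3624 0.2664] yaw 84.16 tilt 0.02 w 73.7 F 0.0 [ 1.2 -0.   0.1]
shift mm [-258.1 -287.6    6.4] turn -0.04
```

carry_out(commands="-27 -30 0 0 74;-27 -30 0 0 74;-27 -30 0 0 74;-27 -30 0 0 74;-27 -30 0 0 74;-27 -30 0 0 74;-27 -30 0 0 74;-27 -30 0 0 74;-27 -30 0 0 74;-15.1 -17.6 6.4 0 74")

```text
time: 1.77
ee_pos: [0.6003, 0.0475, 0.2607]
orientation: [0.052, 0.999, -0.001, 0.001]
wrist_force: [0.9, -0.1, 0.1]
width: 0.788
finger_force: 0.0
```

carry_out(commands="0 0 0 0 74;0 0 20 0 74;0 0 20 0 74;0 0 20 0 74;0 0 20 0 74;0 0 20 0 74;0 0 20 0 74;0 0 15 0 74;0 0 10 0 74;0 0 5 0 74")

```text
time: 2.6
ee_pos: [0.5976, 0.0519, 0.1087]
orientation: [0.051, 0.999, -0.0, -0.001]
wrist_force: [0.4, 0.3, 0.7]
width: 0.789
finger_force: 0.0
```

```bash
python3 go.py .599 .050 .11 84.2
```

```text
t 2.6 pos [0.5976 0.0519 0.1087] yaw 84.17 tilt 0.11 w 74.1 F 0.0 [0.4 0.3 0.7]
shift mm [-1.6 -1.8 -1.3] turn -0.03
```

carry_out(commands="-1 -1 0 0 74;0 0 0 0 60;0 0 0 0 52;0 0 0 0 48;0 0 0 0 44;0 0 0 0 40;0 0 0 0 36;0 0 0 0 36;0 0 0 0 36;0 0 0 0 36")

```text
time: 3.43
ee_pos: [0.5995, 0.0505, 0.1105]
orientation: [0.051, 0.999, -0.0, 0.0]
wrist_force: [-0.7, -2.2, 4.5]
width: 0.481
finger_force: 15.0
```

```bash
python3 go.py .599 .050 .11 84.2
```

```text
t 3.4333 pos [0.5995 0.0505 0.1105] yaw 84.15 tilt 0.04 w 45.3 F 15.000546938390471 [-0.7 -2.2  4.5]
shift mm [ 0.5 -0.5  0.5] turn -0.05
```

carry_out(commands="0 0 0 0 36;0 0 0 0 36;0 0 -4 0 36;0 0 -10 0 36;0 0 -18 0 36;0 0 -22 0 36;0 0 -22 0 36;0 0 -16 0 36;0 0 -8 0 36;0 0 0 0 36", squeeze=25)

```text
time: 4.27
ee_pos: [0.5998, 0.0508, 0.212]
orientation: [0.051, 0.999, 0.0, 0.001]
wrist_force: [0.7, -0.2, -2.8]
width: 0.478
finger_force: 25.0
```

carry_out(commands="1 8 0 0 36;2 16 0 0 36;4 28 0 0 36;5 37 0 0 36;6 41 0 0 36;6 41 0 0 36;6 41 0 0 36;5 38 0 0 36;3 28 0 0 36;3 18 0 0 36")

```text
time: 5.1
ee_pos: [0.5866, 0.3536, 0.208]
orientation: [0.049, 0.999, -0.0, -0.001]
wrist_force: [0.9, 0.5, -2.3]
width: 0.479
finger_force: 25.0
```

```bash
python3 go.py .59 .363 .1185 84.2
```

```text
t 5.1 pos [0.5866 0.3536 0.208 ] yaw 84.37 tilt 0.15 w 45.1 F 24.999636359279975 [ 0.9  0.5 -2.3]
shift mm [-2.7  9.8 89.5] turn 0.17
```

carry_out(commands="0 6 0 0 36;0 0 0 0 36;0 0 8 0 36;0 0 16 0 36;0 0 20 0 36;0 0 18 0 36;0 0 12 0 36;0 0 8 0 36;0 0 4 0 36;0 0 0 0 36")

```text
time: 5.93
ee_pos: [0.5892, 0.3545, 0.1235]
orientation: [0.051, 0.999, -0.0, -0.0]
wrist_force: [-1.1, 0.1, -0.8]
width: 0.486
finger_force: 25.0
```

```bash
python3 go.py .59 .363 .1175 84.2
```

```text
t 5.9333 pos [0.5892 0.3545 0.1235] yaw 84.12 tilt 0.05 w 45.6 F 24.99947757460177 [-1.1  0.1 -0.8]
shift mm [0.1 8.5 6. ] turn -0.08
```

carry_out(commands="0 0 2 0 36;0 0 1 0 36;0 0 0 0 36;0 0 0 0 36")

```text
time: 6.27
ee_pos: [0.5893, 0.3554, 0.1215]
orientation: [0.051, 0.999, 0.0, 0.0]
wrist_force: [-0.5, 0.3, -2.3]
width: 0.48
finger_force: 25.0
```

carry_out(commands="0 0 1 0 36;0 0 1 0 36;0 0 0 0 36;0 0 0 0 36")

```text
time: 6.6
ee_pos: [0.5891, 0.3552, 0.119]
orientation: [0.051, 0.999, -0.0, -0.0]
wrist_force: [-0.1, -0.3, -1.5]
width: 0.483
finger_force: 25.0
```

carry_out(commands="0 0 1 0 36;0 0 0.5 0 36;0 0 0 0 36;0 0 0 0 36")

```text
time: 6.93
ee_pos: [0.5892, 0.3553, 0.1176]
orientation: [0.051, 0.999, -0.0, 0.0]
wrist_force: [0.5, -0.7, -0.4]
width: 0.478
finger_force: 25.0
```

carry_out(commands="0 0 0.7 0 36;0 0 0 0 36;0 0 0 0 46;0 0 0 0 48;0 0 0 0 52;0 0 0 0 60;0 0 0 0 70;0 0 0 0 74;0 0 0 0 74;0 0 -2 0 74")

```text
time: 7.77
ee_pos: [0.589, 0.3552, 0.1185]
orientation: [0.051, 0.999, -0.0, -0.0]
wrist_force: [0.4, -0.1, -0.6]
width: 0.78
finger_force: 0.0
```

carry_out(commands="0 0 -6 0 74;0 0 -14 0 74;0 0 -25 0 74;0 0 -30 0 74;0 0 -35 0 74;0 0 -30 0 74;0 0 -5 0 74;0 0 0 0 74", squeeze=15)

```text
time: 8.43
ee_pos: [0.5901, 0.3557, 0.2677]
orientation: [0.051, 0.999, 0.001, 0.002]
wrist_force: [0.2, 1.0, -0.4]
width: 0.784
finger_force: 0.0
```

```bash
python3 go.py .588 -.039 .26 84.2
python3 - <<'E'
from bench import vision
from h import *
f=vision.grab_frame("scene"); cv2.imwrite("pics/s1.png",f["img"][:,:,::-1]);
E
```

```text
t 8.4333 pos [0.5901 0.3557 0.2677] yaw 84.15 tilt 0.29 w 73.7 F 0.0 [ 0.2  1.  -0.4]
shift mm [ -38.1 -392.8    6.6] turn -0.05
```

View pics/s1.png

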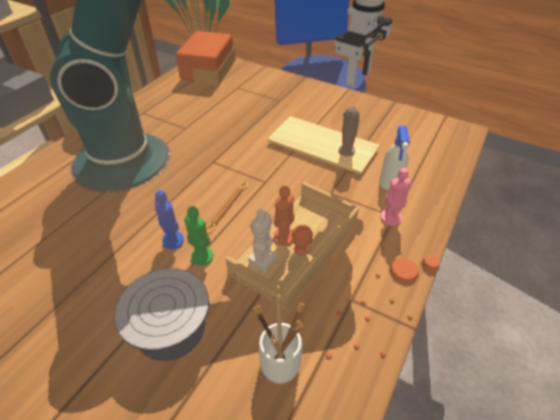

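The owl stands upright on the board (349,130). Next is the coat man.

carry_out(commands="-3 -20 0 0 74;-4 -38 0 0 74;-4 -38 0 0 74;-4 -38 0 0 74;-4 -38 0 0 74;-4 -38 0 0 74;-4 -38 0 0 74;-4 -38 0 0 74;-4 -38 0 0 74;-3 -37 0 0 74")

```text
time: 9.32
ee_pos: [0.5893, -0.0097, 0.2629]
orientation: [0.051, 0.999, -0.0, -0.001]
wrist_force: [1.4, 0.8, -0.3]
width: 0.783
finger_force: 0.0
```

carry_out(commands="0 -20 0 0 74;0 -10 0 0 74;0 0 0 0 74;0 0 0 0 74")

```text
time: 9.65
ee_pos: [0.587, -0.0365, 0.2633]
orientation: [0.051, 0.999, 0.0, -0.001]
wrist_force: [0.9, 0.3, -0.2]
width: 0.784
finger_force: 0.0
```

```bash
python3 go.py .588 -.039 .119 84.2
```

```text
t 9.65 pos [ 0.587  -0.0365  0.2633] yaw 84.19 tilt 0.06 w 73.7 F 0.0 [ 0.9  0.3 -0.2]
shift mm [ -1.4  -2.4 144.3] turn -0.01
```

carry_out(commands="-1.4 -2.4 12 0 74;0 0 22 0 74;0 0 24 0 74;0 0 24 0 74;0 0 24 0 74;0 0 20 0 74;0 0 12 0 74;0 0 6 0 74;0 0 0 0 74;0 0 0 0 74")

```text
time: 10.48
ee_pos: [0.5887, -0.0397, 0.1203]
orientation: [0.051, 0.999, -0.0, 0.0]
wrist_force: [0.0, -0.2, 0.2]
width: 0.786
finger_force: 0.0
```

```bash
python3 go.py .588 -.039 .119 84.2
```

```text
t 10.4833 pos [ 0.5887 -0.0397  0.1203] yaw 84.2 tilt 0.03 w 73.9 F 0.0 [ 0.  -0.2  0.2]
shift mm [0.7 0.6 1.3] turn -0.0
```

carry_out(commands="0 0 0 0 64;0 0 0 0 56;0 0 0 0 52;0 0 0 0 48;0 0 0 0 44;0 0 0 0 40;0 0 0 0 40;0 0 0 0 40")

```text
time: 11.15
ee_pos: [0.5887, -0.04, 0.1204]
orientation: [0.051, 0.999, 0.0, 0.0]
wrist_force: [-0.4, 0.8, 6.1]
width: 0.537
finger_force: 14.8
```

carry_out(commands="0 0 0 0 40;0 0 0 0 40;0 0 -4 0 40;0 0 -10 0 40;0 0 -18 0 40;0 0 -22 0 40;0 0 -22 0 40;0 0 -16 0 40;0 0 -8 0 40;0 0 0 0 40", squeeze=25)

```text
time: 11.98
ee_pos: [0.5889, -0.0402, 0.2218]
orientation: [0.051, 0.999, 0.0, 0.001]
wrist_force: [0.1, -0.1, -2.3]
width: 0.535
finger_force: 24.7
```

```bash
python3 go.py .495 .363 .1275 84.2
```

```text
t 11.9833 pos [ 0.5889 -0.0402  0.2218] yaw 84.16 tilt 0.15 w 50.3 F 24.742089807987213 [ 0.1 -0.1 -2.3]
shift mm [134.7 391.5  94.1] turn -0.04
```

carry_out(commands="3 8 0 0 40;6 18 0 0 40;10 28 0 0 40;12 35 0 0 40;12 35 0 0 40;12 35 0 0 40;12 35 0 0 40;12 35 0 0 40;12 35 0 0 40;12 35 0 0 40")

```text
time: 12.82
ee_pos: [0.5145, 0.2698, 0.2185]
orientation: [0.051, 0.999, -0.001, -0.001]
wrist_force: [1.1, 0.1, -3.1]
width: 0.535
finger_force: 24.7
```

carry_out(commands="12 35 0 0 40;10 28 0 0 40;6 18 0 0 40;3 9 0 0 40;0 0 0 0 40;0 0 8 0 40;0 0 16 0 40;0 0 18 0 40;0 0 14 0 40;0 0 8 0 40")

```text
time: 13.65
ee_pos: [0.4946, 0.358, 0.1535]
orientation: [0.052, 0.999, -0.001, -0.001]
wrist_force: [-0.6, -1.8, -2.1]
width: 0.534
finger_force: 24.7
```

```bash
python3 go.py .495 .363 .1275 84.2
```

```text
t 13.65 pos [0.4946 0.358  0.1535] yaw 84.02 tilt 0.16 w 50.2 F 24.742810428142548 [-0.6 -1.8 -2.1]
shift mm [ 0.1  5.1 26. ] turn -0.18
```

carry_out(commands="0 0 8 0 40;0 0 7 0 40;0 0 4 0 40;0 0 3 0 40;0 0 2 0 40;0 0 0.5 0 40;0 0 0 0 40;0 0 0 0 40")

```text
time: 14.32
ee_pos: [0.4947, 0.3607, 0.1317]
orientation: [0.051, 0.999, 0.0, 0.0]
wrist_force: [0.1, 0.7, -2.7]
width: 0.535
finger_force: 24.7
```

carry_out(commands="0 0 1 0 40;0 0 1 0 40;0 0 1 0 40;0 0 1 0 40;0 0 0.5 0 40;0 0 0 0 40;0 0 0 0 40")

```text
time: 14.9
ee_pos: [0.4948, 0.3606, 0.1274]
orientation: [0.051, 0.999, 0.0, 0.0]
wrist_force: [-1.7, -1.2, 5.8]
width: 0.53
finger_force: 24.7
```

carry_out(commands="0 0 0 0 52;0 0 0 0 54;0 0 0 0 58;0 0 0 0 66;0 0 0 0 74;0 0 0 0 74;0 0 0 0 74", squeeze=15)

```text
time: 15.48
ee_pos: [0.4946, 0.3605, 0.1268]
orientation: [0.051, 0.999, -0.0, 0.0]
wrist_force: [-0.1, 0.3, -0.1]
width: 0.782
finger_force: 0.0
```

carry_out(commands="0 0 -4 0 74;0 0 -12 0 74;0 0 -22 0 74;0 0 -30 0 74;0 0 -30 0 74;0 0 -26 0 74;0 0 -16 0 74;0 0 0 0 74")

```text
time: 16.15
ee_pos: [0.4958, 0.3612, 0.2719]
orientation: [0.051, 0.999, 0.002, 0.002]
wrist_force: [-0.1, 0.6, -0.3]
width: 0.787
finger_force: 0.0
```

```bash
python3 go.py .579 -.127 .26 84
```

```text
t 16.15 pos [0.4958 0.3612 0.2719] yaw 84.15 tilt 0.35 w 74.0 F 0.0 [-0.1  0.6 -0.3]
shift mm [-132.5 -477.3   10.3] turn 0.15
```

carry_out(commands="-5 -20 0 0 74;-10 -36 0 0 74;-10 -36 0 0 74;-10 -36 0 0 74;-10 -36 0 0 74;-10 -36 0 0 74;-10 -36 0 0 74;-10 -36 0 0 74;-10 -36 0 0 74;-10 -36 0 0 74")

```text
time: 16.98
ee_pos: [0.5539, 0.0068, 0.2674]
orientation: [0.051, 0.999, 0.0, 0.0]
wrist_force: [0.2, 0.0, -0.2]
width: 0.786
finger_force: 0.0
```

carry_out(commands="-10 -36 2 0 74;-10 -36 2 0 74;-10 -32 2 0 74;-5 -20 2 0 74;-3 -9 2 0 74;0 0 0 0 74;0 0 0 0 74;0 0 0 0 74")

```text
time: 17.65
ee_pos: [0.5785, -0.1257, 0.257]
orientation: [0.05, 0.999, 0.0, 0.0]
wrist_force: [0.2, 0.2, 0.0]
width: 0.79
finger_force: 0.0
```

```bash
python3 go.py .579 -.127 .133 84
```

```text
t 17.65 pos [ 0.5785 -0.1257  0.257 ] yaw 84.27 tilt 0.03 w 74.3 F 0.0 [0.2 0.2 0. ]
shift mm [ -0.7  -1.3 124. ] turn 0.27
```

carry_out(commands="-1 -1.3 10 0 74;0 0 20 0 74;0 0 22 0 74;0 0 22 0 74;0 0 20 0 74;0 0 14 0 74;0 0 10 0 74;0 0 6 0 74;0 0 0 0 74;0 0 0 0 74")

```text
time: 18.48
ee_pos: [0.5794, -0.1287, 0.1333]
orientation: [0.051, 0.999, -0.0, 0.0]
wrist_force: [0.6, 0.9, 0.4]
width: 0.786
finger_force: 0.0
```

carry_out(commands="0 0 0 0 64;0 0 0 0 56;0 0 0 0 52;0 0 0 0 48;0 0 0 0 44;0 0 0 0 40;0 0 0 0 40;0 0 0 0 40")

```text
time: 19.15
ee_pos: [0.5795, -0.1288, 0.1332]
orientation: [0.051, 0.999, 0.0, 0.0]
wrist_force: [-0.1, 1.9, 5.8]
width: 0.537
finger_force: 14.8
```

```bash
python3 go.py .579 -.127 .133 84
```

```text
t 19.15 pos [ 0.5795 -0.1288  0.1332] yaw 84.17 tilt 0.04 w 50.5 F 14.83456090092659 [-0.1  1.9  5.8]
shift mm [0.7 1.8 0.2] turn 0.17
```

carry_out(commands="0 0 0 0 40;0 0 0 0 40;0 0 -4 0 40;0 0 -10 0 40;0 0 -18 0 40;0 0 -22 0 40;0 0 -22 0 40;0 0 -16 0 40;0 0 -8 0 40;0 0 0 0 40", squeeze=25)

```text
time: 19.98
ee_pos: [0.5797, -0.1292, 0.2347]
orientation: [0.051, 0.999, -0.0, 0.001]
wrist_force: [-0.2, -0.2, -3.9]
width: 0.536
finger_force: 24.7
```

```bash
python3 go.py .40 .363 .1405 84.2
```

```text
t 19.9833 pos [ 0.5797 -0.1292  0.2347] yaw 84.15 tilt 0.14 w 50.4 F 24.711565375328064 [-0.2 -0.2 -3.9]
shift mm [229.2 471.4  93.6] turn -0.05
```

carry_out(commands="4 8 0 0 40;8 16 0 0 40;12 25 0 0 40;16 33 0 0 40;16 33 0 0 40;16 33 0 0 40;16 33 0 0 40;16 33 0 0 40;16 33 0 0 40;16 33 0 0 40")

```text
time: 20.82
ee_pos: [0.4704, 0.1652, 0.2317]
orientation: [0.051, 0.999, -0.0, -0.001]
wrist_force: [0.4, 0.2, -2.1]
width: 0.537
finger_force: 24.7
```

carry_out(commands="16 33 0 0 40;16 33 0 0 40;16 33 0 0 40;16 33 0 0 40;14 28 0 0 40;9 18 0 0 40;6 13 0 0 40;0 0 0 0 40;0 0 8 0 40;0 0 12 0 40")

```text
time: 21.65
ee_pos: [0.4, 0.3619, 0.2125]
orientation: [0.052, 0.999, 0.0, 0.0]
wrist_force: [0.1, -0.1, -3.6]
width: 0.534
finger_force: 24.7
```

```bash
python3 go.py .40 .363 .1405 84.2
```

```text
t 21.65 pos [0.4    0.3619 0.2125] yaw 84.09 tilt 0.05 w 50.2 F 24.712732136249542 [ 0.1 -0.1 -3.6]
shift mm [ 0.2  1.  72. ] turn -0.11
```

carry_out(commands="0 0 14 0 40;0 0 16 0 40;0 0 14 0 40;0 0 10 0 40;0 0 6 0 40;0 0 4 0 40;0 0 2 0 40;0 0 0 0 40;0 0 0 0 40")

```text
time: 22.4
ee_pos: [0.3996, 0.363, 0.1473]
orientation: [0.051, 0.999, 0.0, 0.0]
wrist_force: [0.7, 0.3, -2.5]
width: 0.535
finger_force: 24.7
```

carry_out(commands="0 0 2 0 40;0 0 1.5 0 40;0 0 1 0 40;0 0 1 0 40;0 0 1 0 40;0 0 0.5 0 40;0 0 0 0 40;0 0 0 0 40")

```text
time: 23.07
ee_pos: [0.3995, 0.3631, 0.1402]
orientation: [0.051, 0.999, 0.0, 0.0]
wrist_force: [-0.1, -0.4, 3.6]
width: 0.534
finger_force: 24.7
```

Contact; release, rise, then look at everything.

carry_out(commands="0 0 0 0 52;0 0 0 0 54;0 0 0 0 58;0 0 0 0 66;0 0 0 0 74;0 0 0 0 74;0 0 0 0 74", squeeze=15)

```text
time: 23.65
ee_pos: [0.3993, 0.3629, 0.1398]
orientation: [0.051, 0.999, -0.0, 0.0]
wrist_force: [-0.3, 0.6, -0.1]
width: 0.784
finger_force: 0.0
```

carry_out(commands="0 0 -4 0 74;0 0 -12 0 74;0 0 -22 0 74;0 0 -30 0 74;0 0 -30 0 74;0 0 -22 0 74;0 0 -10 0 74;0 0 0 0 74;0 0 0 0 74")

```text
time: 24.4
ee_pos: [0.3992, 0.3628, 0.2694]
orientation: [0.051, 0.999, -0.0, -0.0]
wrist_force: [0.4, -0.0, -0.4]
width: 0.788
finger_force: 0.0
```

```bash
python3 - <<'E'
from bench import vision
from h import *
from scipy.optimize import least_squares
F={n:vision.grab_frame(n) for n in("scene","top")}
for n in F: np.savez(n+"1.npz",**F[n])
cv2.imwrite("pics/s2.png",F["scene"]["img"][:,:,::-1])
P=np.concatenate([cloud(F[n]).reshape(-1,3) for n in F])
for n in list(F)+["both"]:
  P=np.concatenate([cloud(F[k]).reshape(-1,3) for k in ([n] if n!="both" else F)])
  for R,a,b in((.025,.055,.071),(.019,.018,.03)):
    Q=box(P,(.60,-.09,a),(.68,-.01,b)); Q=Q[np.hypot(*(Q[:,:2]-(.642,-.049)).T)<.034]
    if len(Q)>5: print(n,R,len(Q),least_squares(lambda p:np.hypot(*(Q[:,:2]-p).T)-R,(.642,-.049),loss="soft_l1",f_scale=.002).x.round(4))
E
python3 go.py .642 -.049 .23 84.2
```

```text
scene 0.025 86 [ 0.6436 -0.0496]
scene 0.019 100 [ 0.6427 -0.0473]
top 0.025 52 [ 0.6424 -0.0515]
top 0.019 27 [ 0.6431 -0.0508]
both 0.025 138 [ 0.6428 -0.0503]
both 0.019 127 [ 0.6427 -0.0476]
t 24.5 pos [0.3989 0.3625 0.2684] yaw 84.16 tilt 0.12 w 73.8 F 0.0 [ 0.2 -0.1  0.5]
shift mm [-283.8 -384.6   38.7] turn -0.04
```

View pics/s2.png

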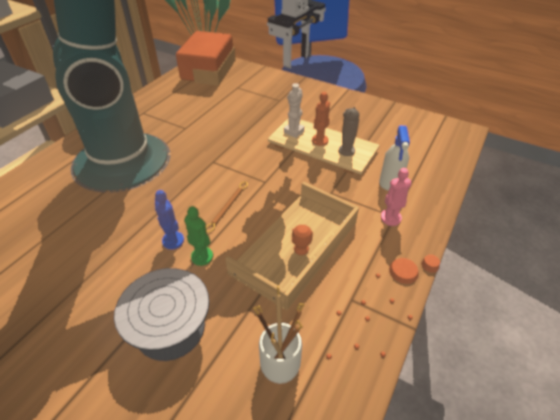

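The three figures stand upright on the board (293,115), (322,120), (349,130), and the head is clear in the shelf (302,238).

carry_out(commands="-11 -15 0 0 74;-20 -27 0 0 74;-23 -31 0 0 74;-23 -31 0 0 74;-23 -31 0 0 74;-23 -31 0 0 74;-23 -31 0 0 74;-23 -31 0 0 74;-23 -31 0 0 74;-23 -31 0 0 74")

```text
time: 25.33
ee_pos: [0.5839, 0.0507, 0.2685]
orientation: [0.051, 0.999, -0.0, -0.001]
wrist_force: [0.2, 0.4, 0.1]
width: 0.789
finger_force: 0.0
```

carry_out(commands="-23 -31 4 0 74;-23 -31 8 0 74;-15 -21 12 0 74;-8 -12 14 0 74;0 0 0 0 74;0 0 0 0 74;0 0 0 0 74")

```text
time: 25.92
ee_pos: [0.6424, -0.0479, 0.2315]
orientation: [0.051, 0.999, 0.0, -0.0]
wrist_force: [0.3, -0.3, 0.6]
width: 0.786
finger_force: 0.0
```

```bash
python3 go.py .643 -.049 .055 84.2
```

```text
t 25.9167 pos [ 0.6424 -0.0479  0.2315] yaw 84.21 tilt 0.05 w 73.9 F 0.0 [ 0.3 -0.3  0.6]
shift mm [ -0.9  -1.  176.5] turn 0.01
```

carry_out(commands="-1 -1 12 0 74;0 0 24 0 74;0 0 30 0 74;0 0 30 0 74;0 0 28 0 74;0 0 22 0 74;0 0 14 0 74;0 0 10 0 74;0 0 6 0 74;0 0 0 0 74")

```text
time: 26.75
ee_pos: [0.6435, -0.0498, 0.0555]
orientation: [0.051, 0.999, -0.0, -0.0]
wrist_force: [0.0, 0.5, 0.1]
width: 0.786
finger_force: 0.0
```

carry_out(commands="0 0 0 0 74;0 0 0 0 64;0 0 0 0 56;0 0 0 0 52;0 0 0 0 48;0 0 0 0 44;0 0 0 0 40;0 0 0 0 40;0 0 0 0 40")

```text
time: 27.5
ee_pos: [0.6439, -0.0503, 0.0563]
orientation: [0.051, 0.999, -0.0, 0.0]
wrist_force: [-0.7, -1.2, 5.3]
width: 0.522
finger_force: 15.0
```

carry_out(commands="0 0 0 0 40;0 0 0 0 40;0 0 -4 0 40;0 0 -10 0 40;0 0 -20 0 40;0 0 -26 0 40;0 0 -28 0 40;0 0 -24 0 40;0 0 -16 0 40;0 0 -8 0 40", squeeze=22)

```text
time: 28.33
ee_pos: [0.6443, -0.0501, 0.195]
orientation: [0.051, 0.999, 0.0, 0.002]
wrist_force: [-1.2, 0.0, -2.0]
width: 0.524
finger_force: 22.0
```

```bash
python3 go.py .498 -.3645 .19 84.2
```

```text
t 28.3333 pos [ 0.6443 -0.0501  0.195 ] yaw 84.16 tilt 0.17 w 49.2 F 21.999775792978653 [-1.2  0.  -2. ]
shift mm [ 113.5 -327.6    4.5] turn -0.04
```

carry_out(commands="3 -9 0 0 40;6 -18 0 0 40;10 -28 0 0 40;12 -34 0 0 40;12 -34 0 0 40;12 -34 0 0 40;12 -34 0 0 40;12 -34 0 0 40;12 -34 0 0 40;9 -28 0 0 40")

```text
time: 29.17
ee_pos: [0.5121, -0.328, 0.1908]
orientation: [0.052, 0.999, 0.0, -0.001]
wrist_force: [-0.3, -0.2, -0.8]
width: 0.524
finger_force: 22.0
```

carry_out(commands="8 -24 0 0 40;4 -14 0 0 40;2 -8 0 0 40;0 0 6 0 40;0 0 10 0 40;0 0 12 0 40;0 0 10 0 40;0 0 5 0 40;0 0 2 0 40;0 0 0 0 40")

```text
time: 30.0
ee_pos: [0.4963, -0.3693, 0.1462]
orientation: [0.051, 0.999, 0.0, -0.0]
wrist_force: [0.5, 0.3, -0.4]
width: 0.522
finger_force: 22.0
```

```bash
python3 go.py .498 -.3645 .1313 84.2;python3 - <<'E'
from bench import vision
from h import *
from scipy.optimize import least_squares
f=vision.grab_frame("scene"); cv2.imwrite("pics/s3.png",cv2.resize(f["img"][200:400,60:330,::-1],None,fx=2.5,fy=2.5))
F={"scene":f,"top":vision.grab_frame("top")}
for n in F:
    P=cloud(F[n]).reshape(-1,3); Q=box(P,(.38,-.48,.085),(.62,-.25,.096)); r=cv2.minEnclosingCircle((Q[:,:2]*1000).astype(np.float32)); print(n,"wheel",r)
    hsv=cv2.cvtColor(F[n]["img"],cv2.COLOR_RGB2HSV).reshape(-1,3); m=((hsv[:,0]<14)&(hsv[:,1]>130))
    Q=box(P[m],(.44,-.42,.1),(.56,-.31,.2)); print(len(Q),Q.min(0),Q.max(0))
    B=Q[Q[:,2]<.125]; B2=Q[(Q[:,2]>.14)&(Q[:,2]<.16)]
    for q,R in((B,.019),(B2,.025)):
        if len(q)>8: print(R,len(q),least_squares(lambda p:np.hypot(*(q[:,:2]-p).T)-R,(.498,-.364),loss="soft_l1",f_scale=.002).x.round(4))
E
```

```text
t 30.0 pos [ 0.4963 -0.3693  0.1462] yaw 84.19 tilt 0.05 w 49.1 F 21.999825950047125 [ 0.5  0.3 -0.4]
shift mm [-1.2  4.9 14.9] turn -0.01
scene wheel ((498.5029296875, -364.0162048339844), 90.49472045898438)
680 [ 0.48188726 -0.39254642  0.10887569] [ 0.52212506 -0.35084731  0.18318897]
0.019 127 [ 0.4919 -0.3663]
0.025 96 [ 0.4958 -0.3677]
top wheel ((497.9559020996094, -363.18731689453125), 89.81159973144531)
127 [ 0.47015426 -0.38214355  0.10861561] [ 0.50511869 -0.34570393  0.18049731]
0.019 29 [ 0.4963 -0.3735]
0.025 37 [ 0.4941 -0.3709]
```

View pics/s3.png

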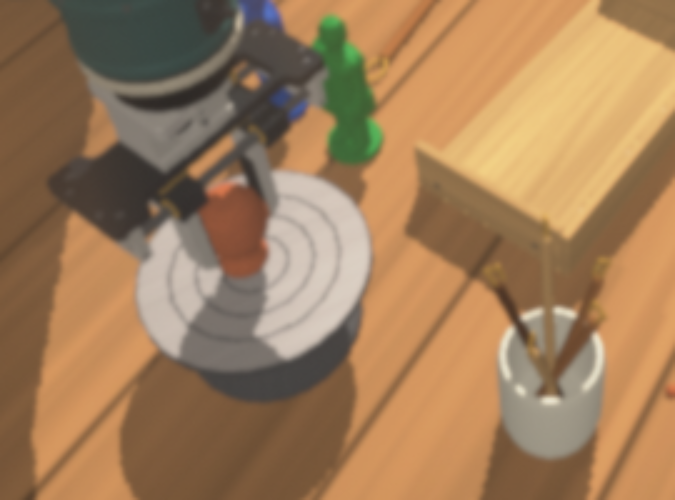

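The head hangs upright over the wheel (crop px 237,230), about 5 mm off the centre; I correct and lower.

carry_out(commands="-1.5 2.5 0 0 40;-1 2.5 4 0 40;0 0 4 0 40;0 0 2 0 40;0 0 1 0 40;0 0 0 0 40;0 0 0 0 40")

```text
time: 30.68
ee_pos: [0.4992, -0.3652, 0.1359]
orientation: [0.051, 0.999, -0.0, -0.0]
wrist_force: [-0.8, -0.8, -0.8]
width: 0.521
finger_force: 22.0
```

```bash
python3 go.py .499 -.364 .1313 84.2
```

```text
t 30.6833 pos [ 0.4992 -0.3652  0.1359] yaw 84.15 tilt 0.01 w 49.0 F 21.99987653345488 [-0.8 -0.8 -0.8]
shift mm [0.3 1.1 4.6] turn -0.05
```

carry_out(commands="0 1 1.5 0 40;0 0 1 0 40;0 0 1 0 40;0 0 1 0 40;0 0 0.5 0 40;0 0 0 0 40;0 0 0 0 40")

```text
time: 31.27
ee_pos: [0.4996, -0.3641, 0.1312]
orientation: [0.051, 0.999, -0.0, 0.0]
wrist_force: [-1.6, 1.5, 4.7]
width: 0.52
finger_force: 22.0
```

carry_out(commands="0 0 0 0 50;0 0 0 0 52;0 0 0 0 56;0 0 0 0 64;0 0 0 0 74;0 0 0 0 74;0 0 0 0 74;0 0 0 0 74", squeeze=15)

```text
time: 31.93
ee_pos: [0.4993, -0.3641, 0.1309]
orientation: [0.051, 0.999, -0.0, -0.0]
wrist_force: [-0.2, -0.1, 0.1]
width: 0.786
finger_force: 0.0
```

carry_out(commands="0 0 -4 0 74;0 0 -10 0 74;0 0 -20 0 74;0 0 -28 0 74;0 0 -30 0 74;0 0 -30 0 74;0 0 -20 0 74;0 20 0 0 74;0 30 0 0 74;0 36 0 0 74")

```text
time: 32.77
ee_pos: [0.5076, -0.2791, 0.2741]
orientation: [0.052, 0.999, -0.001, 0.001]
wrist_force: [1.7, 0.3, -0.8]
width: 0.788
finger_force: 0.0
```

```bash
python3 go.py .3995 .363 .27 84.2;python3 - <<'E'
from bench import vision
from h import *
from scipy.optimize import least_squares
F={n:vision.grab_frame(n) for n in("scene","top")}
for n in F:
    P=cloud(F[n]).reshape(-1,3)
    hsv=cv2.cvtColor(F[n]["img"],cv2.COLOR_RGB2HSV).reshape(-1,3); m=((hsv[:,0]<14)&(hsv[:,1]>130))
    Q=box(P[m],(.44,-.42,.08),(.56,-.31,.2)); print(n,len(Q),Q.min(0),Q.max(0))
    for a,b,R in((.094,.106,.019),(.13,.146,.025)):
        q=Q[(Q[:,2]>a)&(Q[:,2]<b)]
        if len(q)>8: print(R,len(q),least_squares(lambda p:np.hypot(*(q[:,:2]-p).T)-R,(.498,-.364),loss="soft_l1",f_scale=.002).x.round(4))
E
```

```text
t 32.7667 pos [ 0.5076 -0.2791  0.2741] yaw 83.99 tilt 0.09 w 74.0 F 0.0 [ 1.7  0.3 -0.8]
shift mm [174.7 627.2   3.2] turn -0.21
scene 712 [ 0.48484148 -0.38868246  0.09282379] [ 0.52500089 -0.34725998  0.16835171]
0.019 110 [ 0.4955 -0.3614]
0.025 105 [ 0.4991 -0.3632]
top 18 [ 0.49492484 -0.35257946  0.09574708] [ 0.50949689 -0.34039416  0.1423458 ]
0.019 14 [ 0.4948 -0.3671]
```

The head stands on the wheel within about 3 mm of its centre. Now the torso goes back.

carry_out(commands="10 38 0 0 74;10 38 0 0 74;10 38 0 0 74;10 38 0 0 74;10 38 0 0 74;10 38 0 0 74;10 38 0 0 74;10 38 0 0 74;10 38 0 0 74;10 38 0 0 74")

```text
time: 33.7
ee_pos: [0.4468, 0.1112, 0.274]
orientation: [0.051, 0.999, 0.0, 0.001]
wrist_force: [0.8, 0.0, 0.1]
width: 0.781
finger_force: 0.0
```

carry_out(commands="12 38 0 0 74;12 38 0 0 74;12 38 0 0 74;12 38 0 0 74;12 36 0 0 74;9 26 0 0 74;6 18 0 0 74;0 8 0 0 74;0 0 0 0 74;0 0 0 0 74")

```text
time: 34.53
ee_pos: [0.3978, 0.3551, 0.2731]
orientation: [0.051, 0.999, -0.0, 0.0]
wrist_force: [-0.6, 0.5, -0.3]
width: 0.787
finger_force: 0.0
```

```bash
python3 go.py .3994 .363 .140 84.2
```

```text
t 34.5333 pos [0.3978 0.3551 0.2731] yaw 84.11 tilt 0.03 w 74.0 F 0.0 [-0.6  0.5 -0.3]
shift mm [ -0.7   8.1 133.1] turn -0.09
```

carry_out(commands="-0.7 8 0 0 74;0 0 15 0 74;0 0 22 0 74;0 0 24 0 74;0 0 24 0 74;0 0 22 0 74;0 0 14 0 74;0 0 8 0 74;0 0 4 0 74;0 0 0 0 74")

```text
time: 35.37
ee_pos: [0.399, 0.3636, 0.1397]
orientation: [0.051, 0.999, -0.0, -0.0]
wrist_force: [0.2, -0.3, -0.1]
width: 0.787
finger_force: 0.0
```

```bash
python3 go.py .3994 .363 .140 84.2
```

```text
t 35.3667 pos [0.399  0.3636 0.1397] yaw 84.12 tilt 0.03 w 74.0 F 0.0 [ 0.2 -0.3 -0.1]
shift mm [-0.5 -0.5 -0.3] turn -0.08
```

carry_out(commands="0 0 0 0 64;0 0 0 0 56;0 0 0 0 52;0 0 0 0 48;0 0 0 0 44;0 0 0 0 40;0 0 0 0 40;0 0 0 0 40")

```text
time: 36.03
ee_pos: [0.3989, 0.3643, 0.1404]
orientation: [0.051, 0.999, 0.0, 0.0]
wrist_force: [0.0, 1.1, 7.0]
width: 0.533
finger_force: 14.9
```

carry_out(commands="0 0 0 0 40;0 0 0 0 40;0 0 -4 0 40;0 0 -10 0 40;0 0 -18 0 40;0 0 -22 0 40;0 0 -22 0 40;0 0 -16 0 40;0 0 -8 0 40;0 0 0 0 40", squeeze=25)

```text
time: 36.87
ee_pos: [0.3991, 0.3644, 0.2417]
orientation: [0.051, 0.999, 0.001, 0.001]
wrist_force: [-0.1, 0.9, -3.0]
width: 0.531
finger_force: 24.8
```

```bash
python3 go.py .579 -.1275 .133 84.2
```

```text
t 36.8667 pos [0.3991 0.3644 0.2417] yaw 84.16 tilt 0.14 w 50.0 F 24.81812059879303 [-0.1  0.9 -3. ]
shift mm [-228.9 -471.2  108.2] turn -0.04
```

carry_out(commands="-4 -8 0 0 40;-8 -16 0 0 40;-12 -25 0 0 40;-16 -33 0 0 40;-16 -33 0 0 40;-16 -33 0 0 40;-16 -33 0 0 40;-16 -33 0 0 40;-16 -33 0 0 40;-16 -33 0 0 40")

```text
time: 37.7
ee_pos: [0.505, 0.069, 0.2387]
orientation: [0.051, 0.999, -0.0, -0.001]
wrist_force: [1.4, 0.9, -3.6]
width: 0.531
finger_force: 24.8
```

carry_out(commands="-16 -33 0 0 40;-16 -33 0 0 40;-16 -33 0 0 40;-16 -33 0 0 40;-14 -28 0 0 40;-9 -18 0 0 40;-6 -13 0 0 40;0 0 0 0 40;0 0 0 0 40;0 0 0 0 40")

```text
time: 38.53
ee_pos: [0.5779, -0.1273, 0.239]
orientation: [0.051, 0.999, 0.0, -0.001]
wrist_force: [-0.4, 0.3, -3.2]
width: 0.533
finger_force: 24.8
```

```bash
python3 go.py .579 -.1275 .1334 84.2
```

```text
t 38.5333 pos [ 0.5779 -0.1273  0.239 ] yaw 84.18 tilt 0.09 w 50.1 F 24.818365573883057 [-0.4  0.3 -3.2]
shift mm [-1.300e+00 -1.000e-01  1.056e+02] turn -0.02
```

carry_out(commands="-1 0 8 0 40;0 0 16 0 40;0 0 20 0 40;0 0 20 0 40;0 0 16 0 40;0 0 10 0 40;0 0 5 0 40;0 0 3 0 40;0 0 0 0 40;0 0 0 0 40")

```text
time: 39.37
ee_pos: [0.5799, -0.128, 0.1426]
orientation: [0.051, 0.999, -0.0, 0.0]
wrist_force: [-0.4, -0.3, -2.1]
width: 0.532
finger_force: 24.8
```

carry_out(commands="1 0 3 0 40;0 0 2 0 40;0 0 1.5 0 40;0 0 1 0 40;0 0 1 0 40;0 0 0.5 0 40;0 0 0 0 40;0 0 0 0 40")

```text
time: 40.03
ee_pos: [0.5788, -0.1279, 0.1335]
orientation: [0.051, 0.999, 0.0, 0.0]
wrist_force: [-2.3, 0.6, 4.0]
width: 0.535
finger_force: 24.8
```

Contact. Release, rise, and go to the coat man at (.4947,.3605).

carry_out(commands="0 0 0 0 52;0 0 0 0 54;0 0 0 0 58;0 0 0 0 66;0 0 0 0 74;0 0 0 0 74;0 0 0 0 74", squeeze=15)

```text
time: 40.62
ee_pos: [0.5786, -0.1279, 0.1329]
orientation: [0.051, 0.999, -0.0, 0.0]
wrist_force: [-0.1, -0.1, -0.1]
width: 0.789
finger_force: 0.0
```

carry_out(commands="0 0 -4 0 74;0 0 -12 0 74;0 0 -22 0 74;0 0 -30 0 74;0 0 -30 0 74;0 0 -26 0 74;0 0 -12 0 74;0 0 0 0 74;0 0 0 0 74")

```text
time: 41.37
ee_pos: [0.5785, -0.1279, 0.2693]
orientation: [0.051, 0.999, -0.0, 0.0]
wrist_force: [0.5, -0.2, -1.2]
width: 0.789
finger_force: 0.0
```

```bash
python3 go.py .4947 .3605 .27 84.2
```

```text
t 41.3667 pos [ 0.5785 -0.1279  0.2693] yaw 84.16 tilt 0.05 w 74.1 F 0.0 [ 0.5 -0.2 -1.2]
shift mm [133.1 477.3  -0.8] turn -0.04
```

carry_out(commands="5 20 0 0 74;10 36 0 0 74;10 36 0 0 74;10 36 0 0 74;10 36 0 0 74;10 36 0 0 74;10 36 0 0 74;10 36 0 0 74;10 36 0 0 74;10 36 0 0 74")

```text
time: 42.2
ee_pos: [0.5178, 0.2255, 0.2676]
orientation: [0.051, 0.999, -0.001, -0.001]
wrist_force: [0.6, -0.1, -0.0]
width: 0.786
finger_force: 0.0
```

carry_out(commands="10 36 0 0 74;10 36 0 0 74;10 32 0 0 74;6 22 0 0 74;2 10 0 0 74;0 0 0 0 74;0 0 0 0 74;0 0 0 0 74")

```text
time: 42.87
ee_pos: [0.4957, 0.3613, 0.2684]
orientation: [0.052, 0.999, -0.001, -0.0]
wrist_force: [0.5, -0.7, -0.1]
width: 0.785
finger_force: 0.0
```

```bash
python3 go.py .4947 .3605 .127 84.2
```

```text
t 42.8667 pos [0.4957 0.3613 0.2684] yaw 84.05 tilt 0.07 w 73.8 F 0.0 [ 0.5 -0.7 -0.1]
shift mm [  0.9  -0.7 141.4] turn -0.15
```

carry_out(commands="0.9 -0.7 14 0 74;0 0 22 0 74;0 0 24 0 74;0 0 24 0 74;0 0 22 0 74;0 0 17 0 74;0 0 12 0 74;0 0 6 0 74;0 0 0 0 74;0 0 0 0 74")

```text
time: 43.7
ee_pos: [0.4946, 0.3623, 0.1285]
orientation: [0.051, 0.999, 0.0, 0.0]
wrist_force: [0.3, -0.3, 1.7]
width: 0.787
finger_force: 0.0
```

carry_out(commands="0 0 0 0 64;0 0 0 0 56;0 0 0 0 52;0 0 0 0 48;0 0 0 0 44;0 0 0 0 40;0 0 0 0 40;0 0 0 0 40")

```text
time: 44.37
ee_pos: [0.4944, 0.3626, 0.1283]
orientation: [0.051, 0.999, 0.0, 0.0]
wrist_force: [-0.4, -1.2, 5.9]
width: 0.533
finger_force: 14.9
```

carry_out(commands="0 0 0 0 40;0 0 0 0 40;0 0 -4 0 40;0 0 -10 0 40;0 0 -18 0 40;0 0 -22 0 40;0 0 -22 0 40;0 0 -16 0 40;0 0 -8 0 40;0 0 0 0 40", squeeze=25)

```text
time: 45.2
ee_pos: [0.4946, 0.363, 0.2299]
orientation: [0.051, 0.999, 0.001, 0.001]
wrist_force: [0.5, 0.5, -2.6]
width: 0.531
finger_force: 24.8
```

```bash
python3 go.py .5885 -.0395 .1204 84.2
```

```text
t 45.2 pos [0.4946 0.363  0.2299] yaw 84.17 tilt 0.15 w 49.9 F 24.756596982479095 [ 0.5  0.5 -2.6]
shift mm [-134.2 -391.1  109. ] turn -0.03
```

carry_out(commands="-3 -8 0 0 40;-6 -18 0 0 40;-10 -28 0 0 40;-12 -35 0 0 40;-12 -35 0 0 40;-12 -35 0 0 40;-12 -35 0 0 40;-12 -35 0 0 40;-12 -35 0 0 40;-12 -35 0 0 40")

```text
time: 46.03
ee_pos: [0.5655, 0.052, 0.2266]
orientation: [0.051, 0.999, -0.0, -0.001]
wrist_force: [1.5, 1.5, -2.9]
width: 0.534
finger_force: 24.8
```

carry_out(commands="-12 -35 0 0 40;-10 -28 0 0 40;-6 -18 0 0 40;-3 -10 0 0 40;0 0 0 0 40;0 0 0 0 40;0 0 0 0 40")

```text
time: 46.62
ee_pos: [0.5874, -0.0374, 0.2274]
orientation: [0.05, 0.999, 0.0, -0.0]
wrist_force: [-0.2, 0.2, -4.1]
width: 0.535
finger_force: 24.8
```

```bash
python3 go.py .5885 -.0395 .1213 84.2
```

```text
t 46.6167 pos [ 0.5874 -0.0374  0.2274] yaw 84.26 tilt 0.05 w 50.3 F 24.756540656089783 [-0.2  0.2 -4.1]
shift mm [ -1.4  -2.  106.1] turn 0.06
```

carry_out(commands="-0.7 -1.5 8 0 40;0 0 16 0 40;0 0 20 0 40;0 0 20 0 40;0 0 16 0 40;0 0 10 0 40;0 0 5 0 40;0 0 3 0 40;0 0 0 0 40;0 0 0 0 40")

```text
time: 47.45
ee_pos: [0.5886, -0.0405, 0.1305]
orientation: [0.051, 0.999, -0.0, 0.0]
wrist_force: [0.2, 0.3, -2.3]
width: 0.535
finger_force: 24.8
```

carry_out(commands="0 0 2 0 40;0 0 1.5 0 40;0 0 1 0 40;0 0 1 0 40;0 0 0.5 0 40;0 0 0 0 40;0 0 0 0 40")

```text
time: 48.03
ee_pos: [0.5883, -0.0406, 0.1239]
orientation: [0.051, 0.999, -0.0, 0.0]
wrist_force: [0.1, 0.6, -2.7]
width: 0.533
finger_force: 24.8
```

carry_out(commands="0 0.5 1 0 40;0 0 1 0 40;0 0 0.6 0 40;0 0 0 0 40;0 0 0 0 40")

```text
time: 48.45
ee_pos: [0.5883, -0.0401, 0.1213]
orientation: [0.051, 0.999, -0.0, -0.0]
wrist_force: [-0.2, 1.0, -1.4]
width: 0.534
finger_force: 24.8
```

carry_out(commands="0 0 0.5 0 40;0 0 0 0 40;0 0 0 0 40;0 0 0 0 52;0 0 0 0 54;0 0 0 0 58;0 0 0 0 66;0 0 0 0 74;0 0 0 0 74;0 0 0 0 74", squeeze=20)

```text
time: 49.28
ee_pos: [0.5883, -0.0401, 0.1208]
orientation: [0.051, 0.999, -0.0, -0.0]
wrist_force: [-0.5, -1.0, -0.5]
width: 0.784
finger_force: 0.0
```

carry_out(commands="0 0 -4 0 74;0 0 -12 0 74;0 0 -22 0 74;0 0 -30 0 74;0 0 -34 0 74;0 0 -30 0 74;0 0 -12 0 74;0 0 0 0 74;0 0 0 0 74", squeeze=15)

```text
time: 50.03
ee_pos: [0.5884, -0.0401, 0.2655]
orientation: [0.051, 0.999, 0.0, 0.001]
wrist_force: [0.1, -0.6, -0.8]
width: 0.787
finger_force: 0.0
```

```bash
python3 go.py .589 .3552 .26 84.2
```

```text
t 50.0333 pos [ 0.5884 -0.0401  0.2655] yaw 84.16 tilt 0.07 w 73.9 F 0.0 [ 0.1 -0.6 -0.8]
shift mm [ 39.6 393.3   5.6] turn -0.04
```

carry_out(commands="2 20 0 0 74;4 37 0 0 74;4 37 0 0 74;4 37 0 0 74;4 37 0 0 74;4 37 0 0 74;4 37 0 0 74;4 37 0 0 74;4 37 0 0 74;3 36 0 0 74")

```text
time: 50.87
ee_pos: [0.5863, 0.3156, 0.2633]
orientation: [0.051, 0.999, -0.001, -0.001]
wrist_force: [0.1, 0.3, 0.8]
width: 0.789
finger_force: 0.0
```

carry_out(commands="2 28 0 0 74;1 12 0 0 74;0 5 0 0 74;0 0 0 0 74;0 0 0 0 74;0 0 0 0 74")

```text
time: 51.37
ee_pos: [0.5895, 0.3569, 0.2648]
orientation: [0.052, 0.999, -0.0, 0.0]
wrist_force: [0.3, -0.1, 0.0]
width: 0.786
finger_force: 0.0
```

```bash
python3 go.py .589 .3552 .1175 84.2
```

```text
t 51.3667 pos [0.5895 0.3569 0.2648] yaw 84.04 tilt 0.05 w 73.9 F 0.0 [ 0.3 -0.1  0. ]
shift mm [  0.3  -1.6 147.3] turn -0.16
```

carry_out(commands="0 -1.6 14 0 74;0 0 24 0 74;0 0 26 0 74;0 0 26 0 74;0 0 22 0 74;0 0 17 0 74;0 0 12 0 74;0 0 6 0 74;0 0 0 0 74;0 0 0 0 74")

```text
time: 52.2
ee_pos: [0.5892, 0.3571, 0.1186]
orientation: [0.051, 0.999, 0.0, 0.0]
wrist_force: [-0.1, 0.1, 0.3]
width: 0.787
finger_force: 0.0
```

carry_out(commands="0 0 0 0 64;0 0 0 0 56;0 0 0 0 50;0 0 0 0 46;0 0 0 0 42;0 0 0 0 36;0 0 0 0 36;0 0 0 0 36")

```text
time: 52.87
ee_pos: [0.5889, 0.3573, 0.118]
orientation: [0.051, 0.999, 0.0, 0.0]
wrist_force: [1.4, -0.8, 4.2]
width: 0.483
finger_force: 15.0
```

carry_out(commands="0 0 0 0 36;0 0 0 0 36;0 0 -4 0 36;0 0 -10 0 36;0 0 -18 0 36;0 0 -22 0 36;0 0 -22 0 36;0 0 -16 0 36;0 0 -8 0 36;0 0 0 0 36", squeeze=25)

```text
time: 53.7
ee_pos: [0.5893, 0.3577, 0.2199]
orientation: [0.051, 0.999, 0.001, 0.001]
wrist_force: [0.3, 0.3, -3.0]
width: 0.485
finger_force: 24.9
```

```bash
python3 go.py .599 .0505 .1105 84.2
```

```text
t 53.7 pos [0.5893 0.3577 0.2199] yaw 84.16 tilt 0.16 w 45.6 F 24.917297651991248 [ 0.3  0.3 -3. ]
shift mm [ -40.7 -304.9  109. ] turn -0.04
```

carry_out(commands="-1 -8 0 0 36;-2 -16 0 0 36;-4 -28 0 0 36;-5 -36 0 0 36;-5 -38 0 0 36;-5 -38 0 0 36;-5 -38 0 0 36;-5 -36 0 0 36;-4 -30 0 0 36;-3 -20 0 0 36")

```text
time: 54.53
ee_pos: [0.5971, 0.0612, 0.2169]
orientation: [0.053, 0.999, -0.001, -0.001]
wrist_force: [-0.5, 0.5, -2.6]
width: 0.482
finger_force: 24.9
```

carry_out(commands="-1 -12 0 0 36;0 -4 0 0 36;0 0 0 0 36;0 0 0 0 36;0 0 0 0 36")

```text
time: 54.95
ee_pos: [0.5974, 0.0525, 0.2175]
orientation: [0.05, 0.999, 0.0, -0.0]
wrist_force: [0.8, -0.1, -1.7]
width: 0.487
finger_force: 24.9
```

```bash
python3 go.py .599 .0505 .111 84.2
```

```text
t 54.95 pos [0.5974 0.0525 0.2175] yaw 84.28 tilt 0.03 w 45.8 F 24.917173886206 [ 0.8 -0.1 -1.7]
shift mm [ -1.8  -1.9 106.5] turn 0.08
```

carry_out(commands="-1.2 -1.5 8 0 36;0 0 16 0 36;0 0 20 0 36;0 0 20 0 36;0 0 16 0 36;0 0 10 0 36;0 0 5 0 36;0 0 3 0 36;0 0 0 0 36;0 0 0 0 36")

```text
time: 55.78
ee_pos: [0.5991, 0.0493, 0.1204]
orientation: [0.051, 0.999, 0.0, 0.0]
wrist_force: [0.5, 0.5, -2.3]
width: 0.481
finger_force: 24.9
```

carry_out(commands="0 0 3 0 36;0 0 2 0 36;0 0 1 0 36;0 0 1 0 36;0 0 0.8 0 36;0 0 0.5 0 36;0 0 0 0 36;0 0 0 0 36")

```text
time: 56.45
ee_pos: [0.5987, 0.0492, 0.1115]
orientation: [0.051, 0.999, -0.0, 0.0]
wrist_force: [-1.0, -0.6, -2.3]
width: 0.478
finger_force: 24.9
```

carry_out(commands="0 1 0.6 0 36;0 0 0.5 0 36;0 0 0 0 36;0 0 0 0 36;0 0 0 0 36")

```text
time: 56.87
ee_pos: [0.5992, 0.0499, 0.111]
orientation: [0.051, 0.999, -0.0, 0.001]
wrist_force: [-0.1, -1.9, 5.7]
width: 0.485
finger_force: 24.9
```

carry_out(commands="0 0 0 0 46;0 0 0 0 49;0 0 0 0 54;0 0 0 0 62;0 0 0 0 74;0 0 0 0 74;0 0 0 0 74", squeeze=20)

```text
time: 57.45
ee_pos: [0.5987, 0.0503, 0.1103]
orientation: [0.051, 0.999, -0.0, -0.0]
wrist_force: [-0.5, 0.2, -0.0]
width: 0.78
finger_force: 0.0
```

carry_out(commands="0 0 -4 0 74;0 0 -12 0 74;0 0 -22 0 74;0 0 -30 0 74;0 0 -34 0 74;0 0 -34 0 74;0 0 -34 0 74;0 0 -10 0 74;5 30 0 0 74;10 36 0 0 74")

```text
time: 58.28
ee_pos: [0.5914, 0.1154, 0.2925]
orientation: [0.053, 0.999, -0.0, 0.002]
wrist_force: [0.1, 0.4, 0.1]
width: 0.787
finger_force: 0.0
```

carry_out(commands="10 36 0 0 74;10 36 0 0 74;10 36 0 0 74;10 36 0 0 74;10 20 0 0 74;0 10 0 0 74;0 0 0 0 74;0 0 0 0 74")

```text
time: 58.95
ee_pos: [0.5589, 0.2947, 0.2907]
orientation: [0.051, 0.999, -0.0, 0.0]
wrist_force: [-0.1, -0.3, 0.1]
width: 0.789
finger_force: 0.0
```

Run:
```python
from bench import vision,manip
from h import *
print(manip.sense()["ee_pos"])
F={n:vision.grab_frame(n) for n in("scene","top")}
cv2.imwrite("pics/s4.png",F["scene"]["img"][:,:,::-1])
# same masks before/after: median of points per figure
for nm,c in {"owl":(.599,.0505),"coat":(.588,-.0395),"torso":(.579,-.1275)}.items():
  for n in F:
    o=[]
    for f in (np.load(n+"0.npz"),F[n]):
        P=cloud(f).reshape(-1,3); Q=P[(P[:,2]>.075)&(P[:,2]<.2)]; Q=Q[np.hypot(*(Q[:,:2]-c).T)<.042]
        o.append(np.r_[Q.mean(0),Q[:,2].max(),len(Q)])
    print(nm,n,(o[1]-o[0]).round(4))
P=cloud(F["top"]).reshape(-1,3); Q=box(P,(.45,-.41,.135),(.55,-.31,.2)); print(len(Q),Q.mean(0))
```

```text
[0.55892454 0.29469305 0.29068638]
owl scene [-6.0e-04 -2.1e-03 -4.0e-04 -6.0e-04  1.1e+01]
owl top [-3.e-04 -2.e-03 -2.e-04  5.e-04 -3.e+00]
coat scene [-4.0e-04 -2.3e-03  0.0e+00  4.0e-04  1.0e+00]
coat top [-2.0e-03 -1.6e-03  2.6e-03  1.9e-03 -2.2e+01]
torso scene [-5.e-04 -8.e-04  2.e-04  1.e-03 -8.e+00]
torso top [-9.0e-04 -1.0e-03 -5.0e-04 -1.3e-03 -5.0e+00]
587 [ 0.49542257 -0.35898722  0.15652471]
```

View pics/s4.png

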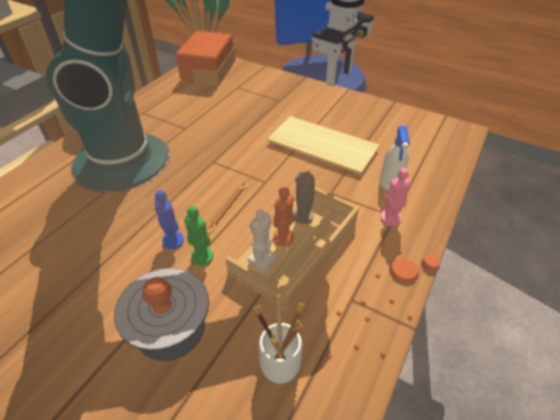

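The figures are back at (304,195), (284,215) and (261,240), each within about 3 mm of its start. The head stands on the wheel centre (160,300). I'm handing the job in.

```bash
python3 -c "
from bench import manip
print(manip.finish_job())"
```

```text
the job is handed in; nothing more can be done
None
```

The job is handed in: the head stands on the wheel within about 3 mm of its centre, and the three figures are back on the shelf within about 3 mm of where they stood; no verdict was returned.

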